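# Right the fallen beaker and scrub it out

## Robot

A 6-joint arm with a two-finger parallel gripper is mounted at the origin on the work surface. World frame = base frame: x ahead of the robot, y to its left, z up, the work surface at z = 0. Lengths are in mm, angles in degrees, forces in N, time in s.
With the tool pointing down it reaches from about 300 to 775 mm from the base axis. Payload 14.6 kg.
Tool frame: the origin (TCP) lies midway between the tips of the shut fingers; the grasp point (between the pads) lies 19 mm behind it; z points along the fingers, y is the line along which they close (so a half turn about z gives the same grasp; the last joint's range is limited). The gripper opens to 94 mm and grips with 3 to 60 N. Pads are 16 mm wide; open, the fingers measure 119 mm over their backs; the gripper's body (75 mm by 177 mm) begins 78 mm behind the grasp point.
Start: joints at [-71.138, 17.183, 87.147, -0, 75.671, -3.816], TCP at [212.043, -507.471, 205.446] pointing down, gripper open.
Joint ranges: [-173.82, 173.82], [-45.26, 126.66], [13.44, 144.39], [-59.66, 239.66], [0, 175.72], [-146.38, 146.38]. Speed limits (degrees/s): [127.2, 127.2, 147.25, 180, 180, 180].

## Interface

Orientations are given as a 3x3 rotation matrix whose columns are the frame's x, y, z axes.
In Python, from bench import arm, imaging, order gives the robot as it stands.
- The arm moves only by the shell command python3 -m jog 'ROWS' [FORCE]. ROWS is JSON, a list of rows, each a list of 7 numbers: the turn, a rotation vector about the tool's x, y, z in degrees, then the shift along the tool's x, y, z in m, then the finger opening in m, from 0 to 0.094. In form: [[wx, wy, wz, dx, dy, dz, hand], ...]. A call has 1 to 20 rows; each row is the pose to reach, as a shift and turn from the pose commanded when the call began, along the tool's axes at that moment; what a row does not reach only later rows make up. A row lasts 1/8 s, in which the tool goes at most 62.5 mm and 10.7 degrees, less where a joint would pass 70% of its speed; a pose out of reach is approached as far as the arm can. A call with a gripper value outside its range is refused whole. The fingers move at their own pace and stop on an object; FORCE is the grip in N (left out, the last holds). Time passes only in rows, so rows that repeat a pose let the fingers close. It gives the time, the measured TCP pose, the force, the opening and the grip force at its end, in the units of the state.
- arm.get_obs(): the state, without advancing time (a new reading comes with each control period).
- imaging.camera(name): name is "scene" or "top" or "wrist"; returns a dict with "img" (420x560x3 uint8, red, green, blue), "fx", "fy", "cx", "cy" (pixels), "extrinsics" (4x4, takes a point from world to camera coordinates); the wrist camera has in their place "hand_eye" (4x4, takes a point from camera to tool coordinates, whose origin is the TCP and whose axes are the flange's). Camera axes: x right, y down, z forward; pixel columns grow to the right and rows downward; lengths in mm; the calibration is good to about 2 mm. A picture is of the moment at which its call begins: read the wrist's pose just before it. There is no depth.
- order.finish_job(): hands the job in; it is judged then, once.
Trained networks look in a picture, given as the dict that the camera call returned (one of the last four; its "shot" number tells which), for a name from the list of things; names that differ only in an ending like _2 or _b are one class to them, and where a whole thing is asked for, a point or a joint stands for the part that bears it (a point fixed in the world has none). Each returns a list of dicts, best first, with "conf" (0 to 1); they miss things now and then, are a little off and sometimes report something else, mostly with a low value. They report only what shows in the picture. A call takes as long as a camera call. They do not tell look-alikes from the thing itself.
- imaging.find_in(query, picture): "rect" ([left, top, width, height] in pixels, round what is visible of it).
The state is a dict: "t": time; "qpos": joint angles; "dq": joint speeds; "tau": joint torques, N m; "ee_pos": TCP position; "tool_rot": TCP orientation; "ft_force": force on the tool from outside, world axes, zero at the start; "ft_torque": the same for the moment, N m; "gripper_width": finger opening in mm; "gripper_force": force on a finger pad.
Only numpy, scipy, OpenCV 4.12 (cv2) and the standard library are available. Lean on these libraries where they do the work, as an engineer would, in place of code of your own. Each camera call takes 0.05 s, during which the arm holds its last target. There are 200 camera calls.

## Task

The white beaker has fallen over on the bench: stand it upright on the black rubber mat, wholly on the mat, setting it down rather than dropping it, and let go of it. Then take the brush out of its holder and, keeping hold of it, scrub the standing beaker: push the brush down to the bottom, twice draw it straight up by more than half the beaker's height and push it back down to the bottom, and leave it standing in the beaker. Do not knock over or shift the spray bottle, the amber bottle, the jar or the mouse.

Things in the scene. Friction and masses are not known exactly. Their poses are not given: they have to be found in the camera images.
- beaker: white straight-sided open plastic beaker, 64 mm outer diameter, 110 mm tall, wall 3 mm, floor 4 mm, about 0.16 kg; it starts lying on its side. Origin: centre of its underside; +z runs along its axis from the base to the mouth (rim at z = 110 mm). A tiny lip at the rim is for looks only
- beaker_in (a point): centre of the beaker's inner floor, 4 mm above its origin along its axis; inner diameter 58 mm, inner depth 106 mm
- mat: flat square black rubber mat, 160 x 160 x 6 mm, fixed to the bench. Origin: centre of its underside (on the bench); its x and y run along its edges, its top is at z = 6 mm
- holder: steel brush holder, fixed to the bench: upright open cup 50 mm outer and 44 mm inner diameter, 60 mm tall, inner floor 5 mm up, on a foot disc 84 mm in diameter and 5 mm thick. Origin: centre of its underside
- brush: straight bottle brush, 195 mm long, about 0.07 kg, standing head down in the holder. Origin: centre of the head's lower end; +z runs up to the handle's end. Grey cylindrical head 36 mm in diameter from z = 0 to 85 mm, steel stem 10 mm in diameter from 85 to 115 mm, wooden handle 16 mm in diameter from 115 to 195 mm
- brush_grip (a point): point on the brush's handle axis, 165 mm above the brush's origin, where it is best gripped from above
- spray: blue spray bottle with a white trigger head, 64 mm in diameter, 200 mm tall, standing; leave alone. Origin: centre of its underside
- amber: amber glass bottle with a black cap, 66 mm in diameter, 140 mm tall, standing; leave alone. Origin: centre of its underside
- jar: clear squat jar with a white lid, 72 mm in diameter, 70 mm tall, standing; leave alone. Origin: centre of its underside
- mouse: black computer mouse, 110 x 60 x 34 mm; leave alone. Origin: centre of its underside
Mind the look-alikes: they are no part of the job. What is shaped like the beaker but blue or turquoise is not meant.

How it is judged:
By the outcome, as a careful person would: the job done as asked, in the order asked, and still so for the second after the job is handed in, with the robot touching nothing.
It also fails if it takes over 64 s, if anything falls off the work surface, if the arm or the gripper's body presses on something with over 40 N, if the wrist force passes 120 N, or if a joint passes its speed limit or range.

## Working session

There is one attempt and no reset: what is moved stays moved. The work goes in short steps, Python scripts to look and compute and a shell command to move; the robot and the scene stay as the last step left them, time stands still between calls to the robot, and variables do not carry over. Pictures are saved under pics/ and viewed, at most 10 in all, crops included, and the job is handed in when it is done.

```bash
mkdir -p pics; cat > h.py <<'E'
import numpy as np, cv2
from bench import arm, imaging, order
np.set_printoptions(precision=2,suppress=True)
def ray(c,u,v):
    E=np.array(c["extrinsics"]);R=E[:3,:3];t=E[:3,3]
    d=R.T@np.array([(u-c["cx"])/c["fx"],(v-c["cy"])/c["fy"],1]);return -R.T@t,d
def onz(c,u,v,z):
    o,d=ray(c,u,v);return o+d*(z-o[2])/d[2]
def proj(c,p):
    E=np.array(c["extrinsics"]);q=E[:3,:3]@np.array(p)+E[:3,3]
    return np.array([c["fx"]*q[0]/q[2]+c["cx"],c["fy"]*q[1]/q[2]+c["cy"]])
E
python3 - <<'E'
from h import *
for n in("top","scene"):
    c=imaging.camera(n); cv2.imwrite(f"pics/{n}1.png",c["img"][:,:,::-1])
    print(n,ray(c,280,210),c["fx"])
    for q in["beaker","mat","holder","brush","spray","amber","jar","mouse"]:
        for r in imaging.find_in(q,c)[:3]:
            l,t,w,h=r["rect"]; print(q,np.array(r["rect"]),r["conf"],onz(c,l+w/2,t+h/2,0))
o=arm.get_obs();print(o["t"],o["tool_rot"])
E
```

```text
top (array([399.75, -19.91, 998.88]), array([ 0.14,  0.  , -0.99])) 438.56705920327727
beaker [257.3 188.8  54.4  58.1] 0.88 [527.6  -25.45   0.  ]
beaker [213.6 273.3  52.1  61.3] 0.88 [332.53  73.49   0.  ]
beaker [229.1  85.2  35.1  52.9] 0.62 [781.57  66.41   0.  ]
mat [355.3 194.4  77.5  68. ] 0.88 [ 505.44 -275.14    0.  ]
holder [125.9 173.5  36.4  34.1] 0.6 [588.96 301.78   0.  ]
holder [354.4 278.7  38.8  33.7] 0.25 [ 354.38 -226.03    0.  ]
brush [108.9 169.2  36.7  25. ] 0.62 [609.69 342.44   0.  ]
spray [229.6  85.1  40.   53.3] 0.93 [781.35  59.38   0.  ]
amber [309.7  91.2  31.7  41.8] 0.64 [ 781.22 -120.96    0.  ]
mouse [125.3 173.9  37.   35.1] 0.74 [586.82 302.37   0.  ]
mouse [152.5 283.4  43.   52.5] 0.58 [318.31 220.45   0.  ]
scene (array([ 864.66, -606.01, 1128.56]), array([-0.27,  0.51, -0.82])) 524.4320557340889
beaker [204.3 169.   39.4  39.8] 0.9 [328.74  85.57   0.  ]
beaker [241.9 231.1  47.7  24.1] 0.89 [511.78 -10.69   0.  ]
beaker [266.6 171.5  37.7  46. ] 0.61 [483.77 148.2    0.  ]
mat [157.  284.3  95.9  91.9] 0.98 [ 503.22 -278.36    0.  ]
holder [323.8 289.1  34.6  42.8] 0.73 [754.52 -87.1    0.  ]
holder [328.8 154.7  30.2  24.5] 0.59 [582.23 310.88   0.  ]
brush [338.5 117.5  17.   43.9] 0.85 [547.46 409.87   0.  ]
spray [346.4 202.9  36.2  71.3] 0.8 [725.12 120.62   0.  ]
spray [159.1 285.2  95.3  93.2] 0.62 [ 508.81 -279.53    0.  ]
amber [321.8 286.5  39.9  46. ] 0.84 [754.81 -84.09   0.  ]
jar [151.2 257.1  33.1  38.6] 0.65 [ 349.46 -205.81    0.  ]
mouse [230.3 138.6  34.5  33.3] 0.69 [324.16 219.77   0.  ]
0.9 [[ 0.92  0.39 -0.  ]
 [ 0.39 -0.92 -0.  ]
 [-0.   -0.   -1.  ]]
```

View pics/top1.png

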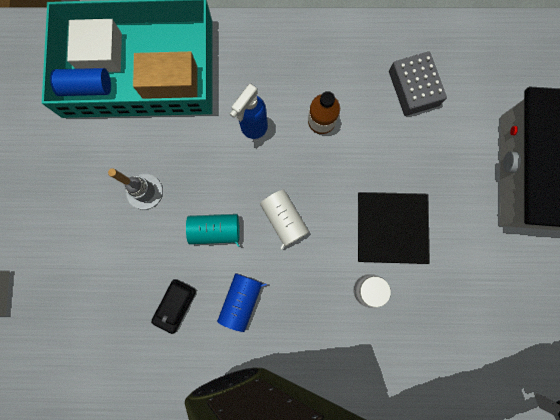

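View pics/scene1.png

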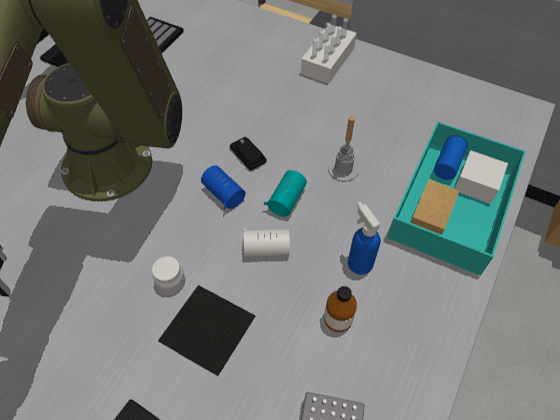

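The top view shows the white beaker lying at about (285,219), with the spout and mouth at its lower end near (283,248). The mat is at (394,228), the jar at (374,291), and the holder with its leaning brush at (143,190). In the scene view the beaker is at (266,243), with the spout to the left. Next I'll measure these precisely.

```bash
python3 - <<'E'
from h import *
from scipy.optimize import least_squares
cs={n:imaging.camera(n) for n in("top","scene")}
seeds={"top":(285,219),"scene":(266,245)}
hulls={}
for n,c in cs.items():
    im=c["img"].astype(int); hsv=cv2.cvtColor(c["img"],cv2.COLOR_RGB2HSV)
    m=((im.min(2)>165)).astype(np.uint8) 
    m=cv2.morphologyEx(m,cv2.MORPH_OPEN,np.ones((3,3),np.uint8))
    k,l,st,ce=cv2.connectedComponentsWithStats(m); i=l[seeds[n][1],seeds[n][0]]
    mm=(l==i).astype(np.uint8); print(n,i,st[i],ce[i])
    cn=max(cv2.findContours(mm,0,2)[0],key=cv2.contourArea); hulls[n]=cn
    print(cv2.minAreaRect(cn))
    vis=c["img"][:,:,::-1].copy(); cv2.drawContours(vis,[cn],-1,(0,0,255),1)
    s=seeds[n]; cv2.imwrite(f"pics/c_{n}.png",cv2.resize(vis[s[1]-50:s[1]+50,s[0]-60:s[0]+60],None,fx=5,fy=5,interpolation=cv2.INTER_NEAREST))
# mat: corners in both
for n,s in(("top",(394,228)),("scene",(207,330))):
    c=cs[n]; m=(c["img"].max(2)<60).astype(np.uint8); k,l,st,ce=cv2.connectedComponentsWithStats(m); mm=(l==l[s[1],s[0]]).astype(np.uint8)
    cn=max(cv2.findContours(mm,0,2)[0],key=cv2.contourArea)
    ap=cv2.approxPolyDP(cv2.convexHull(cn),6,True)[:,0]
    P=np.array([onz(c,u+.5,v+.5,6) for u,v in ap]);print(n,P,P.mean(0))
a=cv2.imread("pics/c_top.png");b=cv2.imread("pics/c_scene.png");
t=cs["top"]["img"][150:220,90:180,::-1];u=cs["scene"]["img"][105:190,300:390,::-1]
cv2.imwrite("pics/m1.png",cv2.resize(np.hstack([a,b]),(790,329)))
z=np.hstack([cv2.resize(t,(450,350)),cv2.resize(u,(350,350))]);cv2.imwrite("pics/m2.png",cv2.resize(np.vstack([cv2.resize(cv2.imread("pics/m1.png"),(800,330)),z]),(680,580)))
E
```

```text
top 4 [ 263  191   41   53 1102] [283.02 216.77]
((283.0643615722656, 216.61355590820312), (51.24430465698242, 22.649578094482422), 60.461219787597656)
scene 8 [243 230  47  17 716] [266.44 238.4 ]
((266.0, 238.0), (16.0, 46.0), 90.0)
top [[ 581.04 -351.78    6.  ]
 [ 426.57 -348.18    6.  ]
 [ 429.46 -192.15    6.  ]
 [ 584.52 -194.65    6.  ]] [ 505.4  -271.69    6.  ]
scene [[ 432.   -195.27    6.  ]
 [ 585.6  -195.89    6.  ]
 [ 585.25 -350.46    6.  ]
 [ 430.61 -350.55    6.  ]] [ 508.36 -273.04    6.  ]
```

View pics/m2.png

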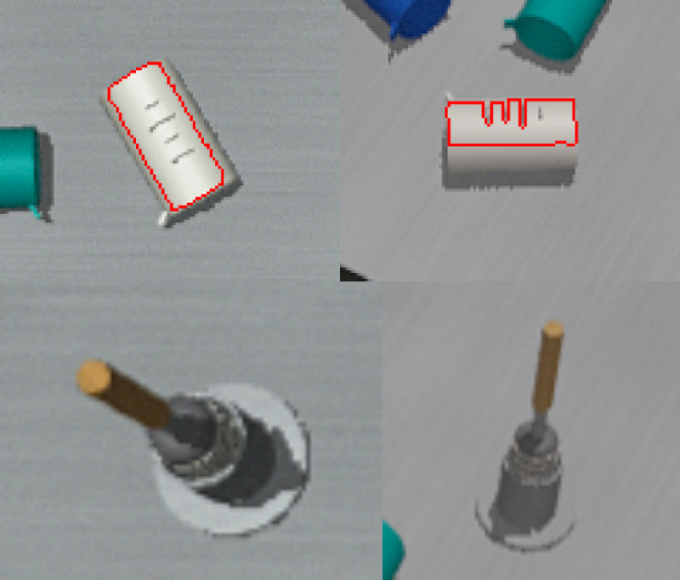

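The crops confirm it: the beaker's spout, and so its mouth, is at the lower (-x) end. The brush leans slightly in its cup. I'll fit both poses by silhouette.

```bash
cat > fit.py <<'E'
from h import *
from scipy.optimize import minimize
S=4
def cyl(c,base,ax,L,r):
    ax=ax/np.linalg.norm(ax);n=np.cross(ax,[.3,.5,.81]);n/=np.linalg.norm(n);m=np.cross(ax,n)
    th=np.linspace(0,2*np.pi,40)
    P=[proj(c,base+k*ax+r*(np.cos(t)*n+np.sin(t)*m)) for k in(0,L) for t in th]
    h=cv2.convexHull((np.array(P)*S*16).astype(np.int32))   # 1/16 sub-pixel
    M=np.zeros((420*S,560*S),np.uint8);cv2.fillConvexPoly(M,h,1,shift=4);return M
def comp(m,s):
    m=cv2.morphologyEx(m.astype(np.uint8),cv2.MORPH_CLOSE,np.ones((5,5)))
    k,l,st,ce=cv2.connectedComponentsWithStats(m);i=l[s[1],s[0]]
    assert i>0,s
    return cv2.resize((l==i).astype(np.uint8),None,fx=S,fy=S,interpolation=cv2.INTER_NEAREST)
def fit(cs,ms,f,x0,step):
    def cost(x):
        v=0
        for c,m in zip(cs,ms):
            M=cyl(c,*f(x));v+=1-(M&m).sum()/(M|m).sum()
        return v
    x0=np.array(x0,float);sx=np.vstack([x0]+[x0+np.eye(len(x0))[i]*step[i] for i in range(len(x0))])
    return minimize(cost,x0,method="Nelder-Mead",options=dict(initial_simplex=sx,xatol=.1,fatol=1e-4,maxiter=250))
E
python3 - <<'E'
from fit import *
cs=[imaging.camera(n) for n in("top","scene")]
ims=[c["img"].astype(int) for c in cs]
w=[i[:,:,0]-i[:,:,2] for i in ims]
ms=[comp((d>5)&(d<60)&(i.max(2)>90),s) for d,i,s in zip(w,ims,((285,222),(266,240)))]
print([m.sum()/16 for m in ms])
def f(x):
    a=np.array([np.cos(np.radians(x[2])),np.sin(np.radians(x[2])),0]);return np.array([x[0],x[1],32])-55*a,a,110,32
r=fit(cs,ms,f,[515,-22,-152],[10,10,8]);print("beaker centre,yaw",r.x,r.fun)
for k in(0,1): print(fit(cs[k:k+1],ms[k:k+1],f,r.x,[5,5,5]).x)
mb=[comp((i[:,:,0]-i[:,:,2]>25),s) for i,s in zip(ims,((120,177),(349,132)))]
print([m.sum()/16 for m in mb])
def g(x):
    a=np.array([x[3]/100,x[4]/100,1]);a/=np.linalg.norm(a);return np.array(x[:3])-80*a,a,80,8
r=fit(cs,mb,g,[590,305,198,0,0],[15,15,5,8,8]);print("brush top,lean%",r.x,r.fun)
b,a,_,_=g(r.x);print("grip",b+50*a,"bottom",b-115*a)
# holder foot disc: network rect bottom
for c,n in zip(cs,("top","scene")):
    for q in imaging.find_in("holder",c)[:2]: print(n,q["rect"],q["conf"])
E
```

```text
[np.float64(1422.0), np.float64(1188.0)]
beaker centre,yaw [ 522.98  -24.61 -149.57] 0.0981917657124588
[ 523.49  -24.77 -150.13]
[ 522.88  -24.48 -149.53]
[np.float64(173.0), np.float64(150.0)]
brush top,lean% [585.16 299.55 200.54  -0.79  -2.58] 0.2668453772885415
grip [585.39 300.33 170.55] bottom [586.69 304.58   5.61]
top [126.4, 173.7, 35.9, 35.3] 0.7
scene [324.0, 150.3, 37.6, 31.2] 0.63
```

```bash
cat >> h.py <<'E'
from scipy.spatial.transform import Rotation as Ro
def tilt(az,th):   # tool leaning: z horizontal part points along az, th from straight down
    az,th=np.radians([az,th]);z=np.array([np.sin(th)*np.cos(az),np.sin(th)*np.sin(az),-np.cos(th)]);return z
def frame(z,y): y=y-z*(y@z);y/=np.linalg.norm(y);return np.c_[np.cross(y,z),y,z]
def rel(targets,p0=None,R0=None):
    o=arm.get_obs();p0=np.array(o["ee_pos"]) if p0 is None else p0;R0=np.array(o["tool_rot"]) if R0 is None else R0
    for p,R in targets:
        print(np.round(Ro.from_matrix(R0.T@R).as_rotvec(degrees=True),1),np.round(R0.T@(np.array(p)-p0)/1000,4))
E
python3 - <<'E'
from h import *
az=-149.7;a=np.array([np.cos(np.radians(az)),np.sin(np.radians(az)),0])
z=tilt(az+180,55);R=frame(z,np.array([-a[1],a[0],0]));P=np.array([523,-24.6,32])+20*a
print(P,R)
rel([(P+(19-k)*z,R) for k in(200,100,0)])
E
```

```text
[505.73 -34.69  32.  ] [[ 0.5   0.5   0.71]
 [ 0.29 -0.86  0.41]
 [ 0.82 -0.   -0.57]]
[ 3.7 54.9 -7. ] [ 0.31 -0.3   0.07]
[ 3.7 54.9 -7. ] [ 0.39 -0.31  0.13]
[ 3.7 54.9 -7. ] [ 0.47 -0.33  0.18]
```

```bash
sed -i 's/precision=2/precision=4/' h.py; python3 -m jog '[[3.7,54.9,-7,0.31,-0.30,0.07,0.094],[3.7,54.9,-7,0.31,-0.30,0.07,0.094],[3.7,54.9,-7,0.31,-0.30,0.07,0.094],[3.7,54.9,-7,0.31,-0.30,0.07,0.094],[3.7,54.9,-7,0.31,-0.30,0.07,0.094],[3.7,54.9,-7,0.31,-0.30,0.07,0.094],[3.7,54.9,-7,0.31,-0.30,0.07,0.094],[3.7,54.9,-7,0.31,-0.30,0.07,0.094],[3.7,54.9,-7,0.31,-0.30,0.07,0.094],[3.7,54.9,-7,0.31,-0.30,0.07,0.094],[3.7,54.9,-7,0.31,-0.30,0.07,0.094],[3.7,54.9,-7,0.31,-0.30,0.07,0.094]]' 30
python3 - <<'E'
from h import *
az=-149.7;a=np.array([np.cos(np.radians(az)),np.sin(np.radians(az)),0])
z=tilt(az+180,55);R=frame(z,np.array([-a[1],a[0],0]));P=np.array([523,-24.6,32])+20*a
rel([(P+(19-k)*z,R) for k in(100,0)]);o=arm.get_obs();print(o["qpos"],o["t"])
c=imaging.camera("wrist");cv2.imwrite("pics/w1.png",c["img"][:,:,::-1])
E
```

```text
t: 2.7
ee_pos: [382.3, -111.8, 135.5]
tool_rot: [[0.496, 0.503, 0.707], [0.288, -0.864, 0.413], [0.819, -0.001, -0.574]]
ft_force: [-0.1, 0.2, -0.4]
gripper_width: 93.8
gripper_force: 0.0
[ 0.   0.  -0.1] [-0.0013 -0.0043  0.0975]
[ 0.   0.  -0.1] [-0.0013 -0.0044  0.1975]
[-56.652    2.0667 134.767   66.2225  63.3429 -40.0927] 2.7
```

View pics/w1.png

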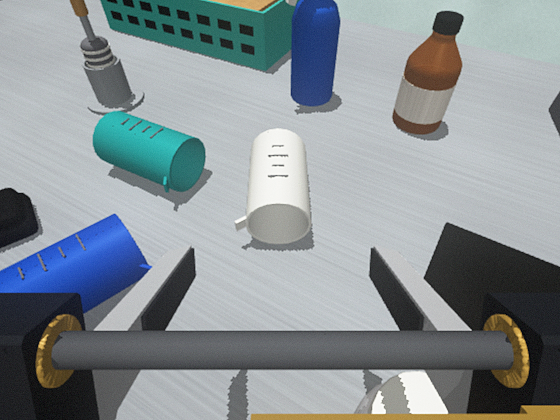

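The wrist view shows the white beaker's open mouth facing the gripper at (278,222), lined up between the fingers. I'll advance and close on it.

```bash
python3 -m jog '[[0,0,0,-0.0013,-0.0043,0.05,0.094],[0,0,0,-0.0013,-0.0043,0.10,0.094],[0,0,0,-0.0013,-0.0043,0.14,0.094],[0,0,0,-0.0013,-0.0043,0.17,0.094],[0,0,0,-0.0013,-0.0043,0.19,0.094],[0,0,0,-0.0013,-0.0043,0.1975,0.094],[0,0,0,-0.0013,-0.0043,0.1975,0.094],[0,0,0,-0.0013,-0.0043,0.1975,0.05],[0,0,0,-0.0013,-0.0043,0.1975,0.05],[0,0,0,-0.0013,-0.0043,0.1975,0.05],[0,0,0,-0.0013,-0.0043,0.1975,0.05],[0,0,0,-0.0013,-0.0043,0.1975,0.05],[0,0,0,-0.0013,-0.0043,0.1975,0.05]]' 30
```

```text
t: 4.38
ee_pos: [519.4, -26.3, 21.3]
tool_rot: [[0.495, 0.504, 0.707], [0.289, -0.864, 0.413], [0.819, -0.001, -0.573]]
ft_force: [-1.9, -1.9, 4.1]
gripper_width: 64.5
gripper_force: 30.0
```

```bash
python3 - <<'E'
from h import *
az=-149.7;a=np.array([np.cos(np.radians(az)),np.sin(np.radians(az)),0])
z0=tilt(az+180,55);y=np.array([-a[1],a[0],0]);R0=frame(z0,y)
z=tilt(az,35);R=frame(z,y);M=np.array([507,-272.5,0])
P0=np.array([505.73,-34.69,32]);p0=P0+19*z0
rel([(p0+[0,0,110],R0),(M+[0,0,150]+19*z,R),(M+[0,0,85]+19*z,R)],p0,R0)
E
```

```text
[0. 0. 0.] [ 0.0901 -0.     -0.0631]
[ -0. -90.   0.] [ 0.0095  0.206  -0.1841]
[ -0. -90.   0.] [-0.0438  0.206  -0.1468]
```

```bash
python3 -m jog '[[0,0,0,0.045,0,-0.032,0.05],[0,0,0,0.09,0,-0.063,0.05],[0,0,0,0.115,0,-0.08,0.05],[0,-10,0,0.104,0.02,-0.09,0.05],[0,-20,0,0.095,0.04,-0.1,0.05],[0,-30,0,0.085,0.065,-0.11,0.05],[0,-40,0,0.075,0.09,-0.12,0.05],[0,-50,0,0.06,0.115,-0.13,0.05],[0,-60,0,0.05,0.14,-0.145,0.05],[0,-70,0,0.035,0.165,-0.16,0.05],[0,-80,0,0.02,0.185,-0.17,0.05],[0,-90,0,0.01,0.206,-0.184,0.05],[0,-90,0,0.01,0.206,-0.184,0.05],[0,-90,0,0.01,0.206,-0.184,0.05],[0,-90,0,0.01,0.206,-0.184,0.05],[0,-90,0,0.01,0.206,-0.184,0.05]]' 30
python3 - <<'E'
from h import *
o=arm.get_obs();print(o["qpos"])
az=-149.7;a=np.array([np.cos(np.radians(az)),np.sin(np.radians(az)),0])
z=tilt(az,35);R=frame(z,np.array([-a[1],a[0],0]));M=np.array([507,-272.5,0])
rel([(M+[0,0,h]+19*z,R) for h in(150,90,81)])
c=imaging.camera("scene");cv2.imwrite("pics/s2.png",cv2.resize(c["img"][150:400,100:400,::-1],(720,600)))
E
```

```text
t: 6.38
ee_pos: [498.0, -277.1, 135.5]
tool_rot: [[0.708, 0.504, -0.494], [0.413, -0.863, -0.289], [-0.572, 0.0, -0.82]]
ft_force: [-0.1, -0.1, -2.2]
gripper_width: 64.5
gripper_force: 30.0
[-20.6502  37.6038  73.5809 -26.4136  92.2855  43.5712]
[ 0.  -0.1 -0. ] [-0.      0.0005  0.0013]
[ 0.  -0.1 -0. ] [0.0343 0.0005 0.0505]
[ 0.  -0.1 -0. ] [0.0394 0.0005 0.0579]
```

View pics/s2.png

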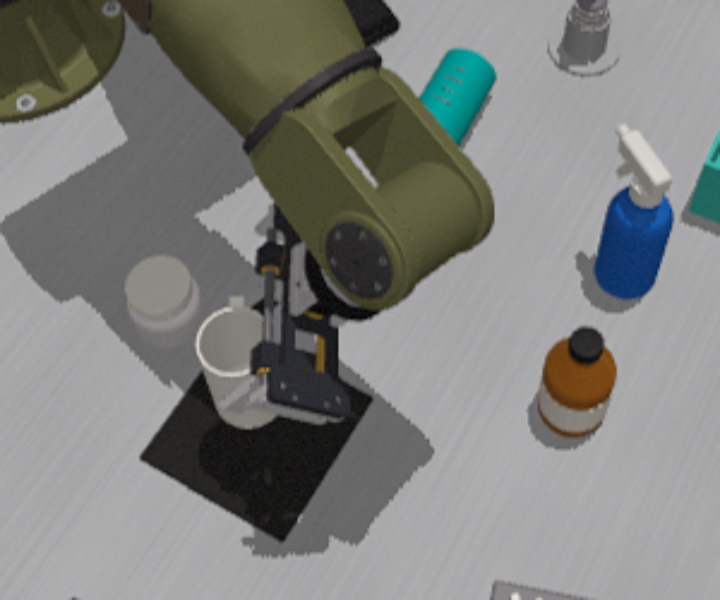

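The beaker is upright in the gripper above the mat, with its rim at about (235,340) in the crop. I'll lower it.

```bash
python3 -m jog '[[0,0,0,0.015,0.0005,0.022,0.05],[0,0,0,0.027,0.0005,0.039,0.05],[0,0,0,0.034,0.0005,0.05,0.05],[0,0,0,0.0372,0.0005,0.0547,0.05],[0,0,0,0.0377,0.0005,0.0554,0.05],[0,0,0,0.0377,0.0005,0.0554,0.05]]' 30; python3 -m jog '[[0,0,0,0.0006,0,0.0008,0.05],[0,0,0,0.0012,0,0.0016,0.05],[0,0,0,0.0012,0,0.0016,0.05]]' 30
```

```text
t: 7.18
ee_pos: [497.7, -278.1, 68.2]
tool_rot: [[0.707, 0.504, -0.495], [0.413, -0.863, -0.289], [-0.573, -0.0, -0.819]]
ft_force: [0.5, -0.4, -2.1]
gripper_width: 64.9
gripper_force: 30.0
t: 7.55
ee_pos: [497.5, -278.0, 65.6]
tool_rot: [[0.707, 0.504, -0.496], [0.414, -0.863, -0.289], [-0.574, -0.001, -0.819]]
ft_force: [-0.3, -0.2, -1.7]
gripper_width: 64.3
gripper_force: 30.0
```

```bash
python3 -m jog '[[0,0,0,0.0006,0,0.0008,0.05],[0,0,0,0.0006,0,0.0008,0.05]]'|grep -E "ee_pos|ft_f"; python3 -m jog '[[0,0,0,0.0006,0,0.0008,0.05],[0,0,0,0.0006,0,0.0008,0.05]]'|grep -E "ee_pos|ft_f"
```

```text
ee_pos: [497.7, -277.9, 65.2]
ft_force: [0.9, 2.9, 4.2]
ee_pos: [497.9, -277.8, 65.1]
ft_force: [-1.6, 4.2, 12.1]
```

```bash
python3 -m jog '[[0,0,0,-0.0005,0,-0.0007,0.075],[0,0,0,-0.0005,0,-0.0007,0.094],[0,0,0,-0.0005,0,-0.0007,0.094],[0,0,0,-0.0005,0,-0.0007,0.094],[0,0,0,-0.0005,0,-0.01,0.094],[0,0,0,-0.0005,0,-0.03,0.094],[0,0,0,-0.0005,0,-0.07,0.094],[0,0,0,-0.0005,0,-0.12,0.094],[0,0,0,-0.0005,0,-0.17,0.094],[0,0,0,-0.0005,0,-0.23,0.094],[0,0,0,-0.0005,0,-0.23,0.094]]'
python3 - <<'E'
from fit import *
cs=[imaging.camera(n) for n in("top","scene")]
for c,n in zip(cs,("top","scene")):
    for q in imaging.find_in("beaker",c)[:3]: print(n,q["rect"],q["conf"],onz(c,q["rect"][0]+q["rect"][2]/2,q["rect"][1]+q["rect"][3]/2,60))
cv2.imwrite("pics/s3.png",np.hstack([cv2.resize(cs[1]["img"][200:400,120:300,::-1],(360,400)),cv2.resize(cs[0]["img"][150:330,300:480,::-1],(400,400))]))
R=frame(np.array([0,0,-1.]),np.array([.39,-.92,0]))
rel([([585.4,300.3,z],R) for z in(240,151.5)])
print(arm.get_obs()["qpos"])
E
```

```text
t: 9.43
ee_pos: [613.6, -210.3, 256.7]
tool_rot: [[0.711, 0.506, -0.489], [0.414, -0.862, -0.291], [-0.569, 0.005, -0.823]]
ft_force: [0.5, 0.0, 0.1]
gripper_width: 93.9
gripper_force: 0.0
top [383.8, 205.2, 41.2, 32.3] 0.63 [ 514.4861 -282.332    60.    ]
top [188.6, 216.5, 51.5, 30.5] 0.61 [488.4886 125.7075  60.    ]
top [230.6, 269.7, 14.0, 17.1] 0.4 [389.9793  73.3777  60.    ]
scene [202.9, 167.4, 42.1, 41.9] 0.79 [356.1816  50.2526  60.    ]
scene [184.7, 292.3, 36.0, 45.8] 0.71 [ 499.2294 -268.9647   60.    ]
scene [268.8, 191.1, 9.6, 19.9] 0.58 [487.4179  75.636   60.    ]
[ 2.1 35.1  7.1] [ 0.2005 -0.455  -0.126 ]
[ 2.1 35.1  7.1] [ 0.2514 -0.4548 -0.0536]
[-12.9556  46.7145  43.1194 -25.666  115.0263  40.8939]
```

View pics/s3.png

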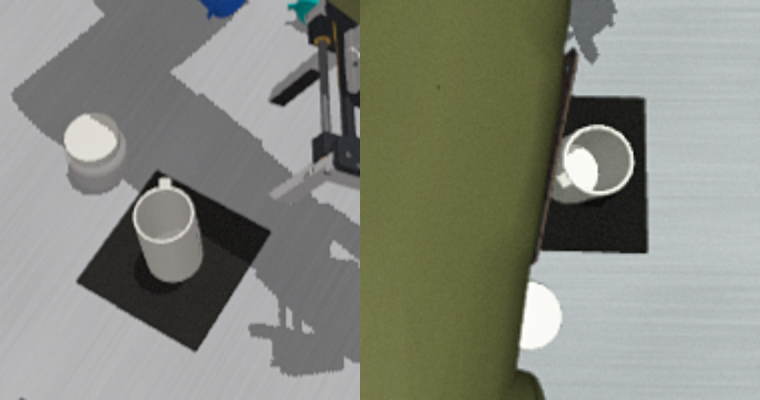

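The beaker stands released on the mat: rim at (165,215) in the left crop, (597,160) in the right one. Now the brush.

```bash
python3 - <<'E'
from h import *
R=frame(np.array([0,0,-1.]),np.array([np.cos(np.radians(-20)),np.sin(np.radians(-20)),0]))
rel([([585.4,300.3,250],R)])
E
```

```text
[-12.3  33.6 -38.4] [ 0.1948 -0.455  -0.1342]
```

```bash
python3 -m jog '[[-12.3,33.6,-38.4,0.195,-0.455,-0.134,0.094],[-12.3,33.6,-38.4,0.195,-0.455,-0.134,0.094],[-12.3,33.6,-38.4,0.195,-0.455,-0.134,0.094],[-12.3,33.6,-38.4,0.195,-0.455,-0.134,0.094],[-12.3,33.6,-38.4,0.195,-0.455,-0.134,0.094],[-12.3,33.6,-38.4,0.195,-0.455,-0.134,0.094],[-12.3,33.6,-38.4,0.195,-0.455,-0.134,0.094],[-12.3,33.6,-38.4,0.195,-0.455,-0.134,0.094],[-12.3,33.6,-38.4,0.195,-0.455,-0.134,0.094],[-12.3,33.6,-38.4,0.195,-0.455,-0.134,0.094],[-12.3,33.6,-38.4,0.195,-0.455,-0.134,0.06],[-12.3,33.6,-38.4,0.195,-0.455,-0.134,0.06],[-12.3,33.6,-38.4,0.195,-0.455,-0.134,0.06],[-12.3,33.6,-38.4,0.195,-0.455,-0.134,0.06]]'
python3 - <<'E'
from h import *
from fit import *
R=frame(np.array([0,0,-1.]),np.array([np.cos(np.radians(-20)),np.sin(np.radians(-20)),0]))
rel([([585.4,300.3,z],R) for z in (250,151.5)]);print(arm.get_obs()["qpos"])
cs=[imaging.camera(n) for n in("top","scene")]
# standing beaker: fit from scene + top rim
M=[]
c=cs[1];i=c["img"].astype(int);d=i[:,:,0]-i[:,:,2]
for c,s in zip(cs,((389,222),(203,315))):
    i=c["img"].astype(int);d=i[:,:,0]-i[:,:,2]
    try:M.append(comp((d>5)&(d<60)&(i.max(2)>90),s));print(M[-1].sum()/16)
    except AssertionError as e:print(e,i[s[1],s[0]])
f=lambda x:(np.array([x[0],x[1],6]),np.array([0,0,1.]),110,32)
for k in range(len(M)):
    r=fit(cs[k:k+1],M[k:k+1],f,[507,-272],[6,6]);print(r.x,r.fun)
if len(M)>1:r=fit(cs,M,f,[507,-272],[6,6]);print(r.x,r.fun)
cv2.imwrite("pics/s4.png",np.hstack([cv2.resize(cs[1]["img"][100:260,280:460,::-1],(360,320)),cv2.resize(cs[0]["img"][130:330,60:460,::-1],(400,200)).repeat(2,0)[:320]]))
w=imaging.camera("wrist");cv2.imwrite("pics/w4.png",w["img"][:,:,::-1])
E
```

```text
t: 11.38
ee_pos: [586.1, 300.1, 250.7]
tool_rot: [[0.342, 0.94, 0.002], [0.94, -0.342, -0.001], [-0.0, 0.002, -1.0]]
ft_force: [0.5, -0.2, -0.1]
gripper_width: 60.2
gripper_force: 0.0
[ 0.1  0.  -0. ] [-0.     -0.0008  0.0007]
[ 0.1  0.  -0. ] [-0.     -0.001   0.0992]
[23.9661 30.0909 63.2514 -0.0996 86.5634 43.9888]
1125.0
1282.0
[ 507.5099 -273.7374] 0.04992315438020034
[ 505.6861 -271.653 ] 0.057517944843218705
[ 506.6038 -272.4528] 0.12689352472447157
```

View pics/w4.png

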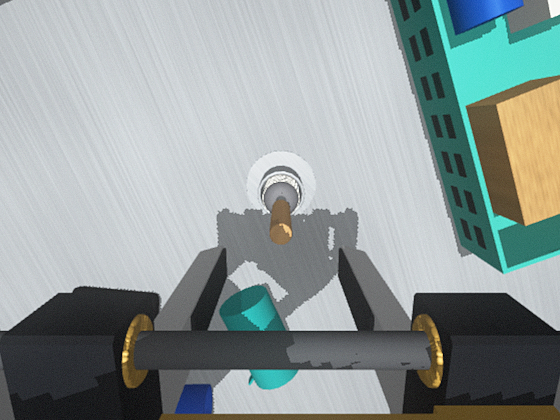

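The wrist view shows the brush handle end at (281,234), centred between the fingers. The beaker fit gives (506.6, -272.5), which agrees with the commanded spot. I'll descend and grip.

```bash
python3 -m jog '[[0,0,0,0,-0.001,0.04,0.06],[0,0,0,0,-0.001,0.075,0.06],[0,0,0,0,-0.001,0.095,0.06],[0,0,0,0,-0.001,0.099,0.06],[0,0,0,0,-0.001,0.099,0.03],[0,0,0,0,-0.001,0.099,0.005],[0,0,0,0,-0.001,0.099,0.005],[0,0,0,0,-0.001,0.099,0.005],[0,0,0,0,-0.001,0.099,0.005],[0,0,0,0,-0.001,0.099,0.005],[0,0,0,0,-0.001,0.099,0.005]]' 35 && python3 -m jog '[[0,0,0,0,0,-0.03,0.005],[0,0,0,0,0,-0.075,0.005],[0,0,0,0,0,-0.12,0.005],[0,0,0,0,0,-0.15,0.005],[0,0,0,0,0,-0.15,0.005],[0,0,0,0,0,-0.15,0.005]]' 35
python3 - <<'E'
from fit import *
cs=[imaging.camera(n) for n in("top","scene")]
cv2.imwrite("pics/s5.png",np.hstack([cv2.resize(cs[1]["img"][40:220,260:440,::-1],(400,400)),cv2.resize(cs[0]["img"][100:260,60:220,::-1],(400,400))]))
o=arm.get_obs();print(o["qpos"])
R=frame(np.array([0,0,-1.]),np.array([np.cos(np.radians(-20)),np.sin(np.radians(-20)),0]))
rel([([506.6,-272.5,o["ee_pos"][2]],R)])
E
```

```text
t: 12.9
ee_pos: [585.3, 300.8, 151.7]
tool_rot: [[0.342, 0.94, 0.002], [0.94, -0.342, -0.001], [0.0, 0.002, -1.0]]
ft_force: [-1.0, 0.2, 2.0]
gripper_width: 15.8
gripper_force: 35.0
t: 13.65
ee_pos: [584.7, 300.7, 299.8]
tool_rot: [[0.342, 0.94, 0.0], [0.94, -0.342, -0.002], [-0.002, 0.001, -1.0]]
ft_force: [0.3, 0.2, -1.3]
gripper_width: 15.5
gripper_force: 35.0
[24.0679 29.3499 58.057  -0.1012 92.6611 44.0516]
[0.  0.1 0. ] [-0.5654  0.1226  0.0012]
```

View pics/s5.png

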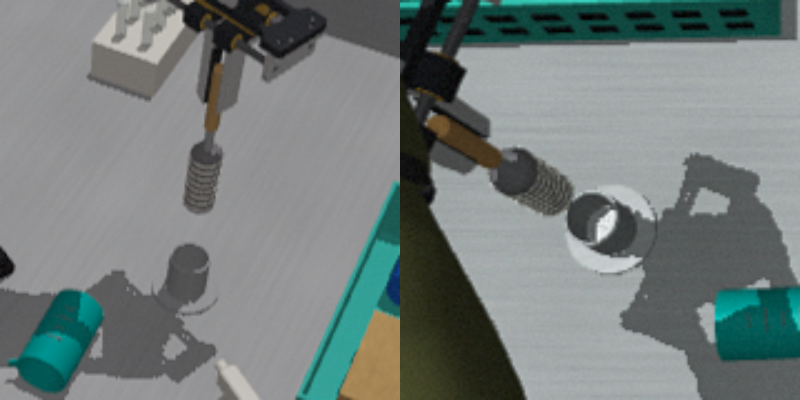

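The brush is out of the holder and held upright, head at (203,177) in the left crop. I'll carry it over the beaker.

```bash
python3 -m jog '[[0,0,0,-0.03,0.0065,0,0.005],[0,0,0,-0.08,0.017,0,0.005],[0,0,0,-0.13,0.028,0,0.005],[0,0,0,-0.18,0.039,0,0.005],[0,0,0,-0.23,0.05,0,0.005],[0,0,0,-0.28,0.061,0,0.005],[0,0,0,-0.33,0.072,0,0.005],[0,0,0,-0.38,0.082,0,0.005],[0,0,0,-0.43,0.093,0,0.005],[0,0,0,-0.48,0.104,0,0.005],[0,0,0,-0.52,0.113,0,0.005],[0,0,0,-0.55,0.119,0,0.005],[0,0,0,-0.5654,0.1226,0.001,0.005],[0,0,0,-0.5654,0.1226,0.001,0.005],[0,0,0,-0.5654,0.1226,0.001,0.005]]' 35
python3 - <<'E'
from fit import *
cs=[imaging.camera(n) for n in("top","scene")]
c=cs[1]
o=arm.get_obs();print(o["ee_pos"],o["qpos"])
p=np.array(o["ee_pos"]);g=p+[0,0,19]
vis=c["img"][:,:,::-1].copy()
def line(P,col):
    u=proj(c,P);cv2.circle(vis,tuple(np.round(u).astype(int)),1,col,-1);return u
print("grip",line(g,(0,0,255)),"bottom if vertical",line(g-[0,0,165],(0,255,0)),"rim centre",line([506.6,-272.5,116],(255,0,0)),"floor",proj(c,[506.6,-272.5,10]))
cv2.imwrite("pics/s6.png",cv2.resize(vis[180:380,100:300],(600,600)))
E
```

```text
t: 15.62
ee_pos: [507.2, -271.4, 300.9]
tool_rot: [[0.341, 0.94, 0.002], [0.94, -0.341, -0.001], [0.0, 0.002, -1.0]]
ft_force: [0.2, -0.3, -0.8]
gripper_width: 15.5
gripper_force: 35.0
[ 507.2103 -271.4132  301.0767] [-31.8096  17.4686  74.2273   0.0215  88.1644 -11.8908]
grip [188.8667 258.023 ] bottom if vertical [199.9651 298.6938] rim centre [201.6616 307.1486] floor [207.1357 327.0447]
```

View pics/s6.png

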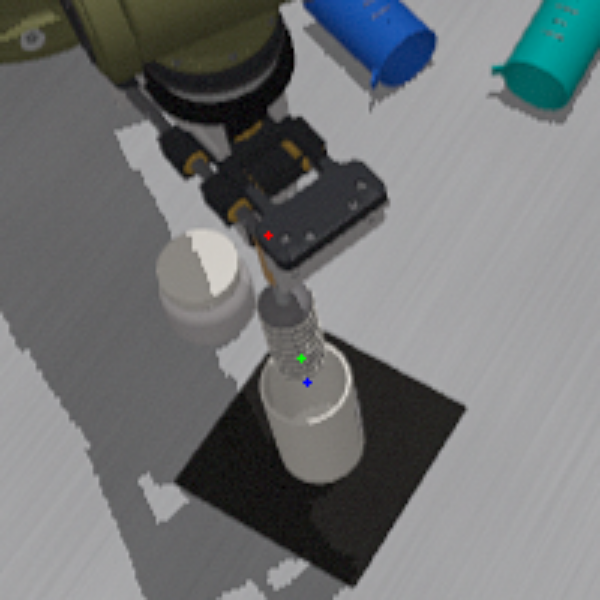

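The brush hangs over the beaker's mouth, and the predicted bottom (302,358) matches the visible head end. I'll lower it in.

```bash
python3 -m jog '[[0,0,0,-0.001,0,0.02,0.005],[0,0,0,-0.001,0,0.04,0.005],[0,0,0,-0.001,0,0.06,0.005],[0,0,0,-0.001,0,0.08,0.005],[0,0,0,-0.001,0,0.1,0.005],[0,0,0,-0.001,0,0.12,0.005],[0,0,0,-0.001,0,0.136,0.005],[0,0,0,-0.001,0,0.136,0.005]]' 35; python3 -m jog '[[0,0,0,0,0,0.003,0.005],[0,0,0,0,0,0.006,0.005],[0,0,0,0,0,0.008,0.005],[0,0,0,0,0,0.008,0.005]]'
```

```text
t: 16.73
ee_pos: [506.6, -272.9, 164.1]
tool_rot: [[0.341, 0.94, 0.001], [0.94, -0.341, -0.0], [0.0, 0.001, -1.0]]
ft_force: [0.3, -0.6, -0.1]
gripper_width: 15.6
gripper_force: 35.0
t: 17.23
ee_pos: [506.8, -273.5, 157.0]
tool_rot: [[0.342, 0.94, 0.002], [0.94, -0.342, -0.001], [-0.0, 0.002, -1.0]]
ft_force: [0.3, -0.9, -0.8]
gripper_width: 15.7
gripper_force: 35.0
```

```bash
python3 -m jog '[[0,0,0,0,0,0.001,0.005],[0,0,0,0,0,0.001,0.005]]' |grep -E "ee_pos|ft_f"; python3 -m jog '[[0,0,0,0,0,0.001,0.005],[0,0,0,0,0,0.001,0.005]]' |grep -E "ee_pos|ft_f"
```

```text
ee_pos: [507.1, -273.6, 156.7]
ft_force: [-1.0, 0.7, 4.7]
ee_pos: [507.3, -273.8, 156.6]
ft_force: [-2.5, 1.3, 12.8]
```

It is touching the bottom with 13 N. Now the two strokes.

```bash
python3 -m jog '[[0,0,0,0,0,-0.02,0.005],[0,0,0,0,0,-0.045,0.005],[0,0,0,0,0,-0.07,0.005],[0,0,0,0,0,-0.078,0.005],[0,0,0,0,0,-0.078,0.005],[0,0,0,0,0,-0.06,0.005],[0,0,0,0,0,-0.035,0.005],[0,0,0,0,0,-0.015,0.005],[0,0,0,0,0,-0.005,0.005],[0,0,0,0,0,-0.002,0.005],[0,0,0,0,0,0,0.005],[0,0,0,0,0,0,0.005],[0,0,0,0,0,0,0.005]]' 35; python3 -m jog '[[0,0,0,0,0,-0.02,0.005],[0,0,0,0,0,-0.045,0.005],[0,0,0,0,0,-0.07,0.005],[0,0,0,0,0,-0.078,0.005],[0,0,0,0,0,-0.078,0.005],[0,0,0,0,0,-0.06,0.005],[0,0,0,0,0,-0.035,0.005],[0,0,0,0,0,-0.015,0.005],[0,0,0,0,0,-0.005,0.005],[0,0,0,0,0,-0.002,0.005],[0,0,0,0,0,0,0.005],[0,0,0,0,0,0,0.005],[0,0,0,0,0,0,0.005]]'
```

```text
t: 19.35
ee_pos: [507.0, -273.6, 156.7]
tool_rot: [[0.342, 0.94, 0.003], [0.94, -0.342, -0.002], [-0.001, 0.004, -1.0]]
ft_force: [-3.1, 1.5, 10.7]
gripper_width: 15.7
gripper_force: 35.0
t: 20.98
ee_pos: [507.2, -273.7, 156.7]
tool_rot: [[0.342, 0.94, 0.004], [0.94, -0.342, -0.002], [-0.001, 0.004, -1.0]]
ft_force: [-3.3, 2.7, 10.3]
gripper_width: 15.5
gripper_force: 35.0
```

Both down-strokes ended on the bottom with contact. I'll unload, release, and rise straight up.

```bash
python3 -m jog '[[0,0,0,0,0,-0.001,0.005],[0,0,0,0,0,-0.001,0.02],[0,0,0,0,0,-0.001,0.05],[0,0,0,0,0,-0.001,0.06],[0,0,0,0,0,-0.001,0.06],[0,0,0,0,0,-0.001,0.06],[0,0,0,0,0,-0.02,0.06],[0,0,0,0,0,-0.06,0.06],[0,0,0,0,0,-0.11,0.06],[0,0,0,0,0,-0.16,0.06],[0,0,0,0,0,-0.18,0.06],[0,0,0,0,0,-0.18,0.06],[0,0,0,0,0,-0.18,0.06],[0,0,0,0,0,-0.18,0.06]]'
python3 - <<'E'
from h import *
c=imaging.camera("scene");cv2.imwrite("pics/s7.png",cv2.resize(c["img"][110:410,100:420,::-1],(640,600)))
E
```

```text
t: 22.72
ee_pos: [506.3, -273.2, 333.6]
tool_rot: [[0.342, 0.94, 0.0], [0.94, -0.342, 0.0], [0.0, 0.0, -1.0]]
ft_force: [0.7, -0.3, -0.2]
gripper_width: 59.6
gripper_force: 0.0
```

View pics/s7.png

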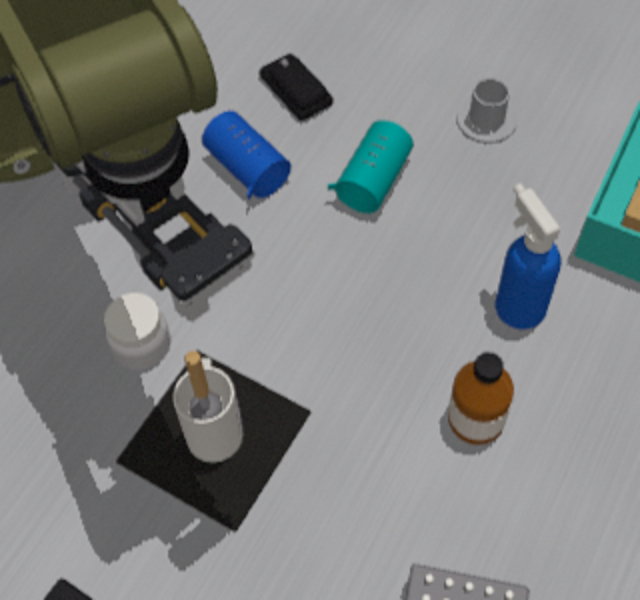

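The beaker stands on the mat at (208,412) with the brush in it. The other objects are undisturbed and the gripper is clear, so I'm handing the job in.

```bash
python3 -c "
from bench import order;print(order.finish_job())"
```

```text
the job is handed in; nothing more can be done
None
```

The job is handed in at about 23 s of the 64 s allowed: the white beaker stands upright on the mat, it was scrubbed with two full strokes, and the brush is left standing in it; the last picture shows nothing else moved, and no verdict was returned.

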